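# One bath tablet from the handwheel dispenser

### The arm

A 6-joint arm with a two-finger parallel gripper is mounted at the origin on the work surface. World frame = base frame: x ahead of the robot, y to its left, z up, the work surface at z = 0. Lengths are in m, angles in degrees, forces in N, time in s.
With the tool pointing down it reaches from about 0.35 to 0.875 m from the base axis. Payload 4.2 kg.
Tool frame: the origin (TCP) lies on the centre line of the jaws, within the pads' length; the fingertips stand 17 mm ahead of it and the grasp point (between the pads) lies 2 mm behind it; z points along the fingers, y is the direction in which the jaws open and shut (so a half turn about z gives the same grasp; the last joint's range is limited). The gripper opens to 87 mm and grips with 3 to 60 N. Pads are 19 mm wide; open, the fingers measure 117 mm over their backs; the gripper's body (75 mm by 190 mm) begins 51 mm behind the grasp point.
Start: joints at [-51.36, 22.042, 0.453, 0, -68.411, -14.817], TCP at [0.252, -0.572, 0.24] pointing down, gripper open.
Joint ranges: [-179.83, 179.83], [-69.29, 118.12], [-61.27, 80.66], [-181.25, 117.63], [-171.15, -9.14], [-177.46, 177.46]. Speed limits (degrees/s): [159.86, 159.86, 180, 180, 180, 180].

### API

Orientations are given as a 3x3 rotation matrix whose columns are the frame's x, y, z axes.
In Python, from station import * gives the robot as it stands.
- The arm moves only by the tool play_rows, never from a script. Its argument "targets" is a list that holds one entry, the list of rows, each a list of 5 numbers: the closure, from 0 (fully open) to 1 (shut), then the shift along the world's x, y, z in m, then the turn about the world's z in rad. In form: [[[gripper, x, y, z, twist], ...]]. A call has 1 to 5 rows; each row is the pose to reach, as a shift and turn from the pose commanded when the call began; what a row does not reach only later rows make up. A row lasts 1/12 s, in which the tool goes at most 41.7 mm and 7.16 degrees, less where a joint would pass 70% of its speed; a pose out of reach is approached as far as the arm can. A call with a gripper value outside its range is refused whole. The fingers move at their own pace and stop on an object; the grip force is fixed at half the most. Time passes only in rows, so rows that repeat a pose let the fingers close. It gives the time, the measured TCP pose, the force and the opening at its end, in the units of the state.
- sense(): the state, without advancing time (a new reading comes with each control period).
- capture(name): name is "scene" or "side" or "wrist"; returns the picture (480x640x3 uint8, blue, green, red); there is no depth.
- get_calibration(name): a dict with "camera_matrix" (3x3 intrinsics, pixels), "T" (4x4, takes a point from camera to world coordinates). Camera axes: x right, y up, looking along -z (the intrinsics and any distortion apply to the point x, -y, -z); pixel columns grow to the right and rows downward; lengths in m; the calibration is good to about 2 mm. The wrist camera is an equidistant fisheye: a pixel r from the principal point sees the ray r / f radians off the axis. A picture is of the moment at which its call begins: read the wrist's pose just before it. get_calibration takes no time and is no camera call; for the wrist camera it gives the pose at the moment of the call.
- finish_job(): hands the job in, once; it reports no verdict.
The state is a dict: "time_s": time; "joints": joint angles; "joint_velocities": joint speeds; "effort": joint torques, N m; "tcp_pos": TCP position; "ee_rot": TCP orientation; "wrist_force": force on the tool from outside, world axes, zero at the start; "moment": the same for the moment, N m; "gripper_width": opening from 0.0 (shut) to 1.0 (fully open).
Only numpy, scipy, OpenCV 4.12 (cv2) and the standard library are available. Lean on these libraries where they do the work, as an engineer would, in place of code of your own. Each camera call takes 0.05 s, during which the arm holds its last target. There are 200 camera calls.

### The job

Set the grey tray on the table squarely under the outlet of the white tablet dispenser, its open end pushed right up against the front, then take the blue knob of the handwheel and turn the wheel exactly one full turn clockwise (seen from above), until its red stripe is back at the red pointer, so that just one bath tablet drops into the tray. Lead the knob round by feel, gently: the knob sits on a sprung slide that must not be forced in towards the axle or out from it. Let go, and leave everything else where it is.

Things in the scene. Friction and masses are not known exactly. Their poses are not given: they have to be found in the camera images.
- outlet (a point): Where tablets come out: middle of the upper front edge of the white dispenser's deck, 24 mm above the table. x points into the dispenser, square to its front face; y to the left along the face; z up. The front face is flat and upright from y = -260 to +45 mm. The tablet tower (67 mm wide, its top 82 mm above the table) stands just behind this point.
- dispenser: The white dispenser, bolted down: deck 140 x 305 x 24 mm with tower and wheel. Origin on the table, 30 mm behind the front face under the tower; axes as outlet. The handwheel is clamped in slots: its centre lies somewhere within x = +12 to +62, y = -175 to -115 mm and is not measured. A fixed red pointer at the rim marks the stripe's home; its direction varies.
- tray_lug (a point): Grip point on the lug of the loose grey plastic tray (about 0.16 kg), 44.5 mm above its underside. The tray, 85 (x) x 90 (y) x 24 mm high, floor 4 and walls 5 mm thick, is open on top and, like a dustpan, at its +x side; the upright lug (30 in x, 14 wide in y, 55 mm high) stands outside the middle of its -x wall. Axes are the tray's: +x from the lug to the open side, z up.
- tray_back (a point): Middle of the open side of the tray (in the plane of its end edge), 12 mm above its underside, 100 mm from the lug centre along the tray +x; same axes. This end goes flat against the front face of the dispenser, centred below the outlet, so that tablets drop from the outlet edge onto the tray floor.
- knob_center (a point): Centre (half-way up) of the upright blue knob, 26 mm in diameter, from 111 to 147 mm above the table. It spins freely on its own pin, so the hand need not turn, and its x and y directions mean nothing. At rest the pin goes round the wheel's upright axle at 60 mm radius. The green wheel (75 mm radius) has its top 106 mm above the table; nothing else on the dispenser is higher.
- wheel (a joint): Angle of the handwheel, rad: 0 at the start with its red stripe (from hub to knob) at the pointer; grows clockwise seen from above; one full turn is 6.283. It needs 3 to 4 N at the knob and stays where it is left. The first half turn pushes a tablet out, the second half draws the pusher back; going on past one turn starts a second tablet.
- knob_slide (a joint): Give of the sprung slide (black block) that carries the knob on the wheel, m: 0 at rest (knob pin 60 mm from the axle), positive outward along the wheel's radius, negative inward. It yields 1 mm for 5 N of radial pull or push on the knob and springs back; 3 mm (15 N) either way overstrains it.
- tablet0_center (a point): Centre of the bottom tablet in the magazine (yellow disc, 50 mm diameter, 16 mm thick, 40 g): the one that the stroke delivers.
- tablet1_center (a point): Centre of the second tablet (white, same size), which stays in the magazine.
- tablet2_center (a point): Centre of the third tablet (white, same size), which stays in the magazine.
- pump_bottle: Bystander, to be left alone: white closed pump bottle; origin under its centre.
- bath_toy: Bystander, to be left alone: green silicone duck-shaped bath toy; origin under its centre.
- comb: Bystander, to be left alone: wooden comb; origin under its centre.
- rattle: Bystander, to be left alone: orange rattle; origin under its centre.
- cream_jar: Bystander, to be left alone: blue cream jar; origin under its centre.
- hairbrush: Bystander, to be left alone: hairbrush; origin under its centre.
- thermometer: Bystander, to be left alone: white bath thermometer; origin under its centre.
Not all that is in view belongs to the job. What is shaped like the part that bears tray_lug but brown or pink is not meant.

How it is judged:
By the outcome, as a careful person would: the job done as asked, in the order asked, and still so for the second after the job is handed in, with the robot touching nothing.
It also fails if it takes over 72 s, if anything falls off the work surface, if the arm or the gripper's body presses on something with over 40 N, if the wrist force passes 120 N, or if a joint passes its speed limit or range.

## Working session

There is one attempt and no reset: what is moved stays moved. The work goes in short steps, Python scripts to look and compute and a tool call to move; the robot and the scene stay as the last step left them, time stands still between calls to the robot, and variables do not carry over. Pictures are saved under pics/ and viewed, on a budget of 10 in all, crops included, one or two more only if the job needs it, and the job is handed in when it is done.

Besides the shell and the picture viewer there is one more tool, called after "Emit:" as name([rows], argument=value, ...), one row to a line, values as JSON. play_rows: Moves the arm, as the interface text tells. Its arguments: {"type":"object","properties":{"targets":{"type":"array","items":{"type":"array","items":{"type":"array","items":{"type":"number"}}}}},"required":["targets"]}

```bash
mkdir -p pics; ls; cat > h.py <<'E'
from station import *
import numpy as np, cv2
def ray(n,u,v,cal=None):
    c=cal or get_calibration(n);K=np.array(c["camera_matrix"]);T=np.array(c["T"])
    a=(u-K[0,2])/K[0,0];b=(v-K[1,2])/K[1,1]
    if n=="wrist":
        r=np.hypot(a,b);s=np.sin(r)/r if r>1e-9 else 1;d=np.array([a*s,-b*s,-np.cos(r)])
    else: d=np.array([a,-b,-1.])
    return T[:3,3],T[:3,:3]@d
def onz(n,u,v,z,cal=None):
    o,d=ray(n,u,v,cal);return o+d*(z-o[2])/d[2]
def proj(n,P,cal=None):
    c=cal or get_calibration(n);K=np.array(c["camera_matrix"]);T=np.array(c["T"])
    p=T[:3,:3].T@(np.array(P)-T[:3,3]);x,y,z=p[0],-p[1],-p[2]
    if n=="wrist":
        h=np.hypot(x,y);t=np.arctan2(h,z);x,y=x/h*t,y/h*t
    else: x,y=x/z,y/z
    return K[0,0]*x+K[0,2],K[1,1]*y+K[1,2]
E
python3 - <<'E'
from h import *
for n in ["scene","side"]:
    cv2.imwrite(f"pics/{n}0.png",capture(n)); c=get_calibration(n); print(n,c)
s=sense();print(s)
E
```

```text
pics
scene {'camera_matrix': array([[476.56332064,   0.        , 324.60947303],
       [  0.        , 476.56332064, 238.66000273],
       [  0.        ,   0.        ,   1.        ]]), 'T': array([[ 0.6323196 , -0.61626334,  0.46945865,  1.07320462],
       [ 0.77457356,  0.49163599, -0.39790685, -0.46035742],
       [ 0.01441264,  0.61523455,  0.78821236,  1.03828918],
       [ 0.        ,  0.        ,  0.        ,  1.        ]])}
side {'camera_matrix': array([[441.76114821,   0.        , 328.94143787],
       [  0.        , 441.76114821, 234.80619722],
       [  0.        ,   0.        ,   1.        ]]), 'T': array([[-0.99574212,  0.0592325 , -0.07063382,  0.4288071 ],
       [-0.09175817, -0.5634339 ,  0.82104974,  1.11491064],
       [ 0.00883534,  0.82403504,  0.56646993,  0.86586264],
       [ 0.        ,  0.        ,  0.        ,  1.        ]])}
{'time_s': 0.1, 'joints': array([-5.13603358e+01,  2.20870168e+01,  3.87302315e-01, -2.49715442e-02,
       -6.84091580e+01, -1.48172689e+01]), 'joint_velocities': array([ 0.01132245, -0.20446653,  0.19191284,  0.09118508,  0.03612985,
        0.03308958]), 'effort': array([-3.29915474e-04, -3.91691315e+01,  1.87935144e+01,  4.23187494e+00,
        1.34800893e-02, -6.39401560e-05]), 'tcp_pos': array([ 0.25226358, -0.57128625,  0.23856077]), 'ee_rot': array([[-9.14866743e-01, -4.03754983e-01, -8.69952109e-04],
       [-4.03755909e-01,  9.14865098e-01,  1.73723464e-03],
       [ 9.44716779e-05,  1.94058650e-03, -9.99998113e-01]]), 'wrist_force': array([0.29445985, 0.30590966, 0.03301281]), 'moment': array([ 0.00696081,  0.00900477, -0.01845811]), 'gripper_width': 0.9976925400174077}
```

View pics/scene0.png

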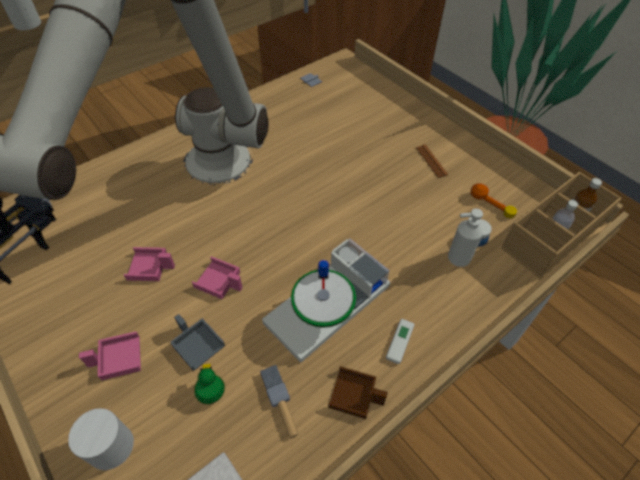

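View pics/side0.png

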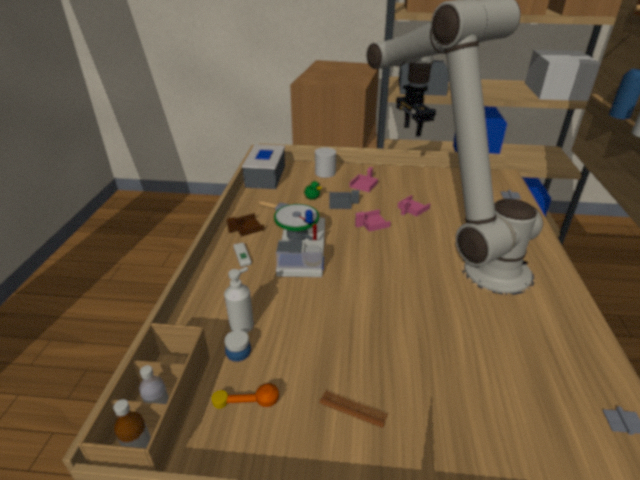

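Scene: the grey tray is at (198,343) with its lug at (181,323). Lookalikes are three pink trays at (150,264), (218,278) and (115,357), and a brown one at (355,392). The wooden-handled brush has a grey head at (275,383). The dispenser tower is at (360,265), the knob at (323,268) and the wheel at (323,297). I choose the grey one and check it in a close crop.

```bash
python3 - <<'E'
from h import *
a=cv2.imread("pics/scene0.png")[225:385,160:400]
cv2.imwrite("pics/c1.png",cv2.resize(a,(800,533),interpolation=cv2.INTER_CUBIC))
E
```

```text
(no output)
```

View pics/c1.png

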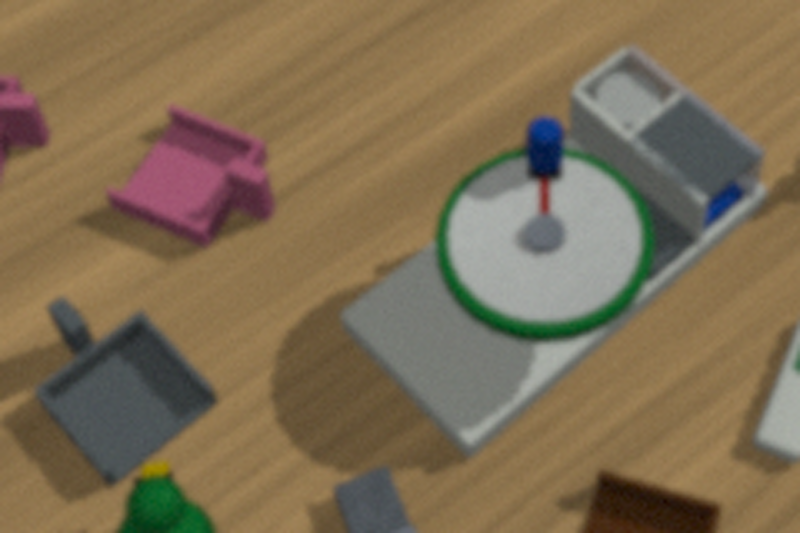

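```bash
cat >> h.py <<'E'
def c1(x,y): return 160+(x+.5)/3.3333-.5,225+(y+.5)/3.3333-.5
E
python3 - <<'E'
from h import *
for k,(x,y,z) in dict(FR=(342,317,.024),BR=(470,445,.024),BL=(766,187,.024),TFL=(628,48,.082),TFR=(573,92,.082),TBR=(698,222,.082),TBL=(762,155,.082),
 hub=(543,232,.108),knobtop=(546,130,.147),wheelL=(438,240,.106),wheelR=(655,240,.106),wheelT=(545,148,.106),wheelB=(545,335,.104),
 trL=(42,390,.024),trR=(140,318,.024),trOR=(215,397,.024),trOLtop=(112,478,.024),lug=(62,303,.055)).items():
    print(k,np.round(onz("scene",*c1(x,y),z),4))
E
```

```text
FR [ 0.5661 -0.219   0.024 ]
BR [ 0.7003 -0.2069  0.024 ]
BL [0.6762 0.0945 0.024 ]
TFL [0.5418 0.0683 0.082 ]
TFR [0.5477 0.0088 0.082 ]
TBR [0.69   0.0049 0.082 ]
TBL [0.6772 0.0798 0.082 ]
hub [ 0.6402 -0.0956  0.108 ]
knobtop [ 0.5967 -0.0582  0.147 ]
wheelL [ 0.5996 -0.1544  0.106 ]
wheelR [ 0.6919 -0.0393  0.106 ]
wheelT [ 0.5864 -0.05    0.106 ]
wheelB [ 0.6999 -0.1423  0.104 ]
trL [ 0.4833 -0.4121  0.024 ]
trR [ 0.4769 -0.3313  0.024 ]
trOR [ 0.5623 -0.3222  0.024 ]
trOLtop [ 0.5694 -0.4065  0.024 ]
lug [ 0.4512 -0.3714  0.055 ]
```

The crop confirms the grey tray: lug at crop (62,303), open end at (165,440) facing the same way as the dispenser's x axis. I move above the lug.

Emit:
play_rows([
  [[0,0.04,0.04,-0.01,-0.1],[0,0.07,0.065,-0.02,-0.2],[0,0.1,0.09,-0.025,-0.3],[0,0.125,0.12,-0.03,-0.333],[0,0.15,0.14,-0.035,-0.333]],
])

```text
time_s: 0.52
tcp_pos: [0.4027, -0.4299, 0.2039]
ee_rot: [[-0.997, -0.081, -0.001], [-0.081, 0.997, 0.001], [0.001, 0.001, -1.0]]
wrist_force: [-0.1, 0.1, -0.7]
gripper_width: 1.001
```

Emit:
play_rows([
  [[0,0.025,0.025,-0.005,0],[0,0.05,0.05,-0.01,0],[0,0.064,0.06,-0.015,0],[0,0.064,0.06,-0.015,0],[0,0.064,0.06,-0.015,0]],
])

```text
time_s: 0.93
tcp_pos: [0.4666, -0.3709, 0.1887]
ee_rot: [[-0.996, -0.085, -0.002], [-0.085, 0.996, 0.001], [0.002, 0.001, -1.0]]
wrist_force: [-0.5, -0.1, 0.5]
gripper_width: 0.999
```

```bash
python3 - <<'E'
from h import *
import pickle
s=sense();c=get_calibration("wrist");im=capture("wrist");cv2.imwrite("pics/w1.png",im);pickle.dump(c,open("w1.pkl","wb"))
print(c,s["time_s"],s["tcp_pos"],s["ee_rot"])
E
```

```text
{'camera_matrix': array([[371.64829954,   0.        , 315.16965839],
       [  0.        , 371.64829954, 239.96247232],
       [  0.        ,   0.        ,   1.        ]]), 'T': array([[-8.34600808e-02, -9.63272690e-01, -2.55225665e-01,
         3.95449835e-01],
       [ 9.96511089e-01, -8.07411510e-02, -2.11309091e-02,
        -3.77938379e-01],
       [-2.52386272e-04, -2.56098793e-01,  9.66650580e-01,
         3.33670277e-01],
       [ 0.00000000e+00,  0.00000000e+00,  0.00000000e+00,
         1.00000000e+00]])} 0.9333 [ 0.4665941  -0.37090373  0.18870866] [[-9.96407568e-01 -8.46684975e-02 -1.78974221e-03]
 [-8.46701560e-02  9.96408653e-01  8.72000049e-04]
 [ 1.70948370e-03  1.02040520e-03 -9.99998018e-01]]
```

View pics/w1.png

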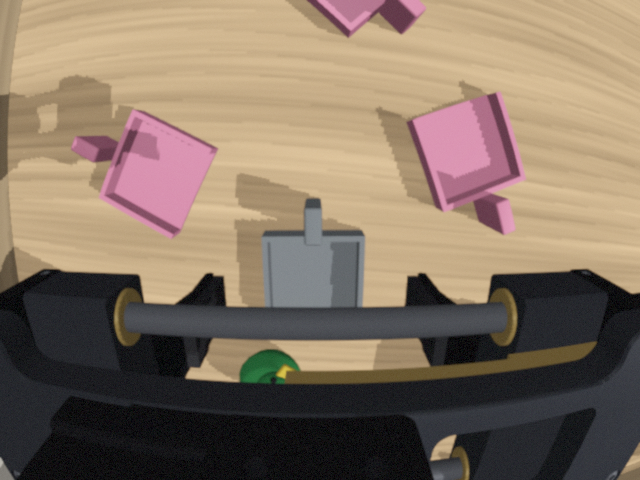

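The wrist view shows the grey tray centred below: rear rim at (263..364, 232), and the lug from (313,200) to (313,245). I work out its pose.

```bash
python3 - <<'E'
from h import *
import pickle
c=pickle.load(open("w1.pkl","rb"))
for u,v,z in [(263,232,.024),(364,232,.024),(306,200,.055),(321,200,.055),(305,244,.055),(322,244,.055),(262,306,.024),(364,306,.024)]:
    print(u,v,np.round(onz("wrist",u,v,z,c),4))
im=cv2.imread("pics/w1.png")
print(im[190:252:2,313].tolist())
print(im[238,296:332].sum(1).tolist())
print(im[216,296:332].sum(1).tolist())
E
```

```text
263 232 [ 0.4739 -0.4166  0.024 ]
364 232 [ 0.4666 -0.3298  0.024 ]
306 200 [ 0.4384 -0.3814  0.055 ]
321 200 [ 0.4375 -0.3701  0.055 ]
305 244 [ 0.4729 -0.3795  0.055 ]
322 244 [ 0.4718 -0.3663  0.055 ]
262 306 [ 0.544  -0.4147  0.024 ]
364 306 [ 0.5361 -0.3211  0.024 ]
[[146, 185, 211], [148, 186, 212], [144, 183, 207], [123, 157, 182], [85, 102, 113], [73, 72, 65], [77, 70, 69], [74, 72, 68], [76, 74, 71], [107, 104, 98], [136, 132, 126], [144, 139, 133], [144, 140, 132], [144, 139, 133], [144, 140, 134], [143, 141, 132], [142, 138, 132], [142, 138, 132], [144, 141, 134], [141, 137, 131], [144, 140, 134], [144, 139, 133], [142, 136, 130], [142, 138, 133], [145, 141, 136], [144, 140, 134], [143, 140, 132], [131, 127, 121], [137, 133, 127], [140, 137, 132], [142, 138, 133]]
[410, 411, 407, 412, 408, 407, 407, 381, 336, 343, 381, 409, 400, 414, 411, 410, 414, 422, 413, 414, 416, 418, 425, 417, 407, 395, 395, 407, 410, 407, 403, 407, 410, 412, 407, 411]
[440, 439, 445, 444, 435, 446, 429, 380, 345, 348, 379, 406, 412, 410, 405, 411, 414, 416, 410, 414, 417, 416, 414, 417, 419, 440, 488, 514, 528, 527, 525, 521, 516, 521, 517, 527]
```

Emit:
play_rows([
  [[0,-0.006,-0.002,-0.035,0],[0,-0.006,-0.002,-0.07,0],[0,-0.006,-0.002,-0.105,0],[0,-0.006,-0.002,-0.13,0],[0,-0.006,-0.002,-0.145,0]],
])

```text
time_s: 1.4
tcp_pos: [0.4573, -0.3741, 0.0415]
ee_rot: [[-0.997, -0.08, -0.004], [-0.08, 0.997, 0.003], [0.004, 0.003, -1.0]]
wrist_force: [0.3, 1.6, 0.3]
gripper_width: 1.0
```

Emit:
play_rows([
  [[0,0,0,0,0],[0.8,0,0,0,0],[1,0,0,0,0],[1,0,0,0,0],[1,0,0,0,0]],
])

```text
time_s: 1.82
tcp_pos: [0.4611, -0.3745, 0.0463]
ee_rot: [[-0.997, -0.083, 0.003], [-0.083, 0.997, -0.001], [-0.003, -0.002, -1.0]]
wrist_force: [-0.4, 0.2, -0.9]
gripper_width: 0.78
```

Emit:
play_rows([
  [[1,0,0,0,0],[1,0,0,0,0],[1,0,0,0,0],[1,0,0,0,0],[1,0,0,0,0]],
])

```text
time_s: 2.23
tcp_pos: [0.4604, -0.3738, 0.0447]
ee_rot: [[-0.997, -0.083, 0.0], [-0.083, 0.997, -0.0], [-0.0, -0.0, -1.0]]
wrist_force: [0.6, -0.1, -0.1]
gripper_width: 0.404
```

Emit:
play_rows([
  [[1,0,0,0,0],[1,0,0,0,0],[1,0,0,0,0],[1,0,0,0,0],[1,0,0,0,0]],
])

```text
time_s: 2.65
tcp_pos: [0.4603, -0.3738, 0.0445]
ee_rot: [[-0.997, -0.083, -0.0], [-0.083, 0.997, 0.0], [0.0, 0.0, -1.0]]
wrist_force: [-0.4, 1.2, -0.1]
gripper_width: 0.158
```

Emit:
play_rows([
  [[1,0,0,0.01,0],[1,0,0,0.03,0],[1,0,0,0.06,0],[1,0,0,0.08,0],[1,0,0,0.08,0]],
])

```text
time_s: 3.07
tcp_pos: [0.4628, -0.3754, 0.1301]
ee_rot: [[-0.996, -0.084, 0.008], [-0.084, 0.996, -0.005], [-0.008, -0.006, -1.0]]
wrist_force: [-0.1, -0.2, -1.2]
gripper_width: 0.157
```

```bash
python3 - <<'E'
from h import *
import pickle
s=sense();c=get_calibration("wrist");im=capture("wrist");cv2.imwrite("pics/w2.png",im);pickle.dump(c,open("w2.pkl","wb"))
print(s["time_s"],s["tcp_pos"],s["ee_rot"],s["gripper_width"])
E
```

```text
3.0667 [ 0.46284936 -0.37543994  0.13014149] [[-0.99644539 -0.08382584  0.00835517]
 [-0.08387149  0.99646264 -0.00527139]
 [-0.00788374 -0.00595341 -0.9999512 ]] 0.1567257401626599
```

View pics/w2.png

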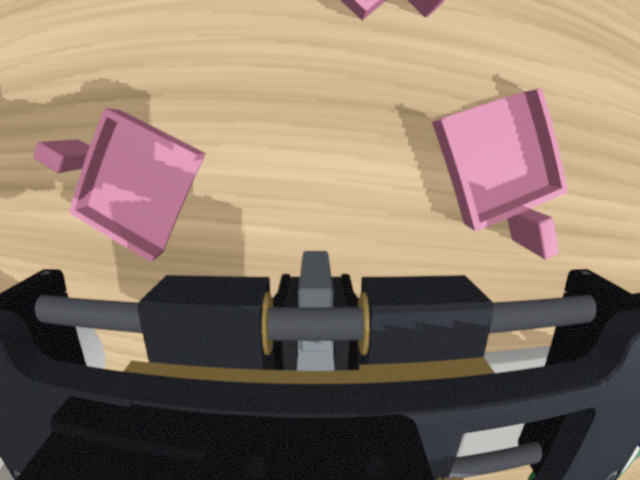

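The lug is held (opening 0.157, about 14 mm) and the tray hangs level. Carrying it over, 40 mm short of the front.

Emit:
play_rows([
  [[1,-0.01,0.02,0,0],[1,-0.02,0.055,0,0],[1,-0.03,0.09,0,0],[1,-0.036,0.125,0,0],[1,-0.04,0.16,0,0]],
])

```text
time_s: 3.53
tcp_pos: [0.4179, -0.2123, 0.1233]
ee_rot: [[-0.997, -0.081, -0.004], [-0.081, 0.997, 0.001], [0.004, 0.001, -1.0]]
wrist_force: [0.1, -0.2, -2.2]
gripper_width: 0.155
```

Emit:
play_rows([
  [[1,-0.004,0.035,0,0],[1,-0.008,0.07,0,0],[1,-0.012,0.105,0,0],[1,-0.016,0.14,0,0],[1,-0.016,0.17,0,0]],
])

```text
time_s: 3.95
tcp_pos: [0.4019, -0.0424, 0.1237]
ee_rot: [[-0.997, -0.082, -0.003], [-0.082, 0.997, -0.0], [0.003, 0.0, -1.0]]
wrist_force: [1.3, 1.4, -1.1]
gripper_width: 0.16
```

Emit:
play_rows([
  [[1,0,0.025,0,0],[1,0,0.045,-0.01,0],[1,0,0.06,-0.03,0],[1,0,0.071,-0.05,0],[1,0,0.071,-0.06,0]],
])

```text
time_s: 4.37
tcp_pos: [0.4026, 0.028, 0.0624]
ee_rot: [[-0.996, -0.085, -0.004], [-0.085, 0.996, -0.001], [0.004, -0.001, -1.0]]
wrist_force: [-0.8, -0.4, -2.1]
gripper_width: 0.16
```

Emit:
play_rows([
  [[1,0,0,-0.01,0],[1,0,0,-0.017,0],[1,0,0,-0.017,0],[1,0,0,-0.017,0],[1,0,0,-0.017,0]],
])

```text
time_s: 4.78
tcp_pos: [0.4045, 0.0271, 0.0478]
ee_rot: [[-0.997, -0.082, 0.0], [-0.082, 0.997, 0.0], [-0.0, 0.0, -1.0]]
wrist_force: [1.1, -0.3, -1.3]
gripper_width: 0.158
```

```bash
python3 - <<'E'
from h import *
s=sense();print(s["time_s"],s["tcp_pos"],s["ee_rot"],s["wrist_force"])
a=capture("scene");cv2.imwrite("pics/scene1.png",a);b=capture("side");cv2.imwrite("pics/side1.png",b)
a=cv2.resize(a[190:340,240:440],(800,600),interpolation=cv2.INTER_CUBIC)
cv2.imwrite("pics/c2.png",a)
b=cv2.resize(b[180:300,260:420],(800,600),interpolation=cv2.INTER_CUBIC)
cv2.imwrite("pics/c3.png",b)
E
```

```text
4.7833 [0.40448992 0.02705811 0.04783603] [[-9.96594754e-01 -8.24545428e-02  3.79202838e-04]
 [-8.24545022e-02  9.96594823e-01  1.21397946e-04]
 [-3.87921397e-04  8.97175748e-05 -9.99999921e-01]] [ 1.05363981 -0.30345538 -1.28709315]
```

View pics/c3.png

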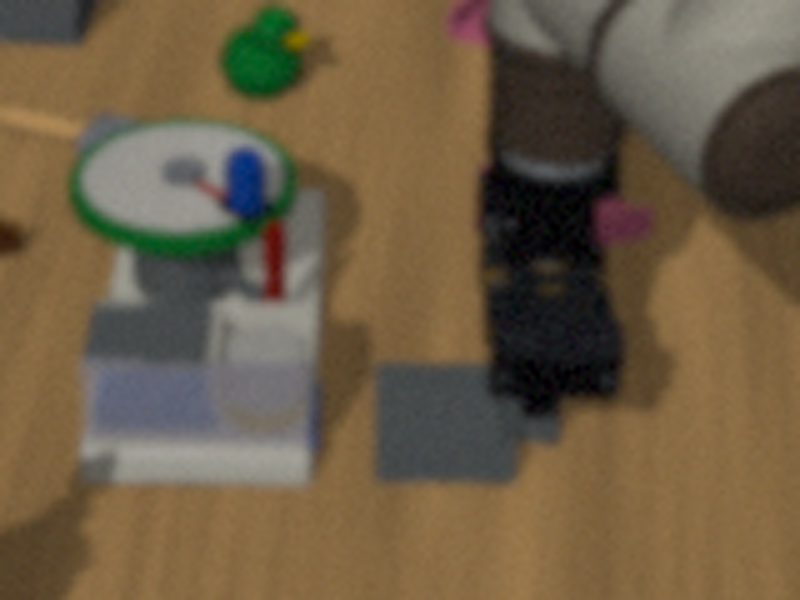

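```bash
python3 - <<'E'
from h import *
f=lambda x,y:(260+(x+.5)/5-.5,180+(y+.5)/5-.5)
x=np.array([.9965,.0825]);yh=np.array([-.0825,.9965]);O=np.array([.5435,.039])
for k,(a,b,z) in dict(deckFLbot=(312,485,0),deckBLbot=(80,483,0),deckFR=(327,185,.024),deckFLtop=(316,443,.024),deckBLtop=(83,443,.024),trayOLbot=(378,484,.003),trayLugLbot=(515,481,.003),trayORtop=(376,364,.027),hub=(185,170,.108),knobtop=(246,157,.147)).items():
    p=onz("side",*f(a,b),z);d=p[:2]-O;print(k,np.round(p,4),"disp frame",np.round([d@x,d@yh],4))
E
```

```text
deckFLbot [ 0.5372  0.0855 -0.    ] disp frame [-0.0025  0.0469]
deckBLbot [0.6777 0.0981 0.    ] disp frame [0.1386 0.0478]
deckFR [ 0.5584 -0.2183  0.024 ] disp frame [-0.0064 -0.2577]
deckFLtop [0.5359 0.0745 0.024 ] disp frame [-0.0046  0.036 ]
deckBLtop [0.6761 0.089  0.024 ] disp frame [0.1363 0.0389]
trayOLbot [0.4971 0.0841 0.003 ] disp frame [-0.0425  0.0487]
trayLugLbot [0.4144 0.0727 0.003 ] disp frame [-0.1259  0.0442]
trayORtop [ 0.5059 -0.0049  0.027 ] disp frame [-0.0411 -0.0406]
hub [ 0.6391 -0.0938  0.108 ] disp frame [ 0.0843 -0.1402]
knobtop [ 0.5928 -0.0508  0.147 ] disp frame [ 0.0418 -0.0936]
```

View pics/c2.png

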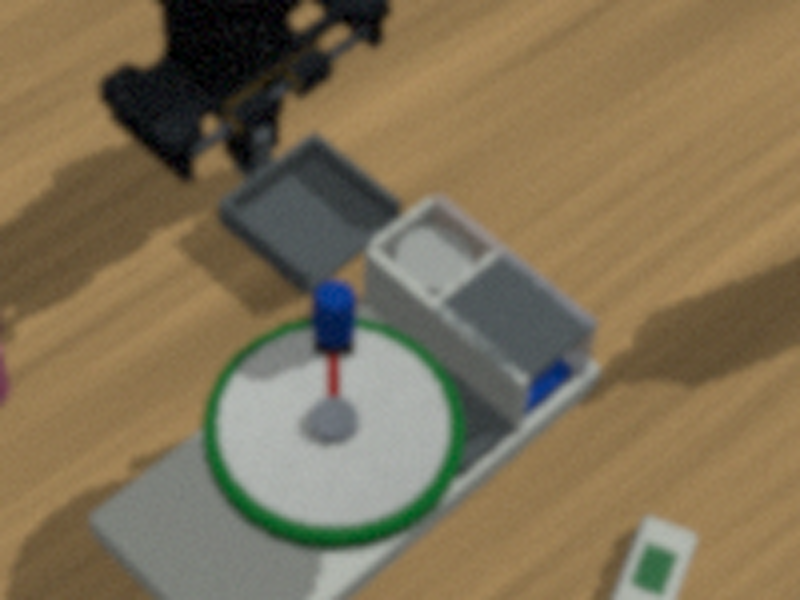

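Both views show the tray in line with the outlet to within about 1.5 mm, with its front roughly 40 mm from the face. Advancing.

Emit:
play_rows([
  [[1,0.006,0.002,-0.002,0.002],[1,0.014,0.003,-0.002,0.004],[1,0.022,0.0035,-0.002,0.004],[1,0.028,0.004,-0.002,0.004],[1,0.03,0.004,-0.002,0.004]],
])

```text
time_s: 5.3
tcp_pos: [0.4362, 0.0316, 0.0457]
ee_rot: [[-0.996, -0.087, 0.002], [-0.087, 0.996, 0.0], [-0.002, 0.0, -1.0]]
wrist_force: [0.3, -0.6, -2.3]
gripper_width: 0.155
```

Emit:
play_rows([
  [[1,0.001,0,0,0],[1,0.002,0,0,0],[1,0.003,0,0,0],[1,0.004,0,0,0],[1,0.004,0,0,0]],
])

```text
time_s: 5.72
tcp_pos: [0.4384, 0.0311, 0.0456]
ee_rot: [[-0.996, -0.087, 0.0], [-0.087, 0.996, 0.0], [-0.0, -0.0, -1.0]]
wrist_force: [0.5, 0.4, -2.4]
gripper_width: 0.161
```

Emit:
play_rows([
  [[1,0.001,0,0,0],[1,0.002,0,0,0],[1,0.003,0,0,0],[1,0.003,0,0,0],[1,0.003,0,0,0]],
])

```text
time_s: 6.13
tcp_pos: [0.4414, 0.0312, 0.0456]
ee_rot: [[-0.996, -0.087, 0.0], [-0.087, 0.996, 0.0], [-0.0, 0.0, -1.0]]
wrist_force: [0.4, -0.1, -2.5]
gripper_width: 0.152
```

Emit:
play_rows([
  [[1,0.001,0,0,0],[1,0.0015,0,0,0],[1,0.002,0,0,0],[1,0.002,0,0,0],[1,0.002,0,0,0]],
])

```text
time_s: 6.55
tcp_pos: [0.4423, 0.0308, 0.0453]
ee_rot: [[-0.996, -0.086, -0.002], [-0.086, 0.996, -0.001], [0.002, -0.0, -1.0]]
wrist_force: [-3.4, 1.4, -1.0]
gripper_width: 0.161
```

Emit:
play_rows([
  [[1,0.001,0,0,0],[1,0.0015,0,0,0],[1,0.0015,0,0,0],[1,0.0015,0,0,0],[1,0.0015,0,0,0]],
])

```text
time_s: 6.97
tcp_pos: [0.4424, 0.0305, 0.045]
ee_rot: [[-0.996, -0.086, -0.005], [-0.086, 0.996, -0.001], [0.005, -0.001, -1.0]]
wrist_force: [-5.9, 2.1, -0.5]
gripper_width: 0.158
```

Emit:
play_rows([
  [[1,-0.0005,0,-0.0006,0],[1,-0.001,0,-0.0012,0],[1,-0.001,0,-0.0015,0],[1,-0.001,0,-0.0015,0],[1,-0.001,0,-0.0015,0]],
])

```text
time_s: 7.38
tcp_pos: [0.4423, 0.0305, 0.0444]
ee_rot: [[-0.996, -0.086, -0.003], [-0.086, 0.996, -0.001], [0.003, -0.001, -1.0]]
wrist_force: [-6.8, -0.0, 7.2]
gripper_width: 0.16
```

Emit:
play_rows([
  [[0.4,0,0,0,0],[0.4,0,0,0,0],[0.4,0,0,0,0],[0.4,0,0,0,0],[0.4,0,0,0,0]],
])

```text
time_s: 7.8
tcp_pos: [0.4444, 0.0314, 0.0442]
ee_rot: [[-0.996, -0.087, 0.001], [-0.087, 0.996, 0.0], [-0.001, 0.0, -1.0]]
wrist_force: [0.2, -0.1, -0.5]
gripper_width: 0.449
```

Emit:
play_rows([
  [[0.4,0,0,0,0],[0.4,0,0,0,0],[0.4,0,0,0.02,0],[0.4,0,0,0.055,0],[0.4,0,0,0.095,0]],
])

```text
time_s: 8.22
tcp_pos: [0.4424, 0.0305, 0.1386]
ee_rot: [[-0.996, -0.086, -0.005], [-0.086, 0.996, -0.002], [0.005, -0.002, -1.0]]
wrist_force: [1.4, 0.2, -0.3]
gripper_width: 0.599
```

Emit:
play_rows([
  [[0.4,-0.01,0,0.035,0],[0.4,-0.04,0,0.06,0],[0.4,-0.05,0,0.06,0],[0.4,-0.05,0,0.06,0],[0.4,-0.05,0,0.06,0]],
])

```text
time_s: 8.63
tcp_pos: [0.3934, 0.0311, 0.1989]
ee_rot: [[-0.996, -0.087, 0.0], [-0.087, 0.996, 0.0], [-0.0, 0.0, -1.0]]
wrist_force: [-0.4, -0.6, -0.1]
gripper_width: 0.6
```

```bash
python3 - <<'E'
from h import *
s=sense();print(s["time_s"],s["tcp_pos"],s["wrist_force"],s["gripper_width"])
a=capture("scene");b=capture("side")
a=cv2.resize(a[190:310,260:420],(800,600),interpolation=cv2.INTER_CUBIC)[:,:]
b=cv2.resize(b[180:300,260:420],(800,600),interpolation=cv2.INTER_CUBIC)
j=np.vstack([a[0:300,100:700],b[250:550,50:650]])
cv2.imwrite("pics/c4.png",j)
E
```

```text
8.6333 [0.39335107 0.03110763 0.19886526] [-0.39207659 -0.59995809 -0.1181303 ] 0.600040872125693
```

View pics/c4.png

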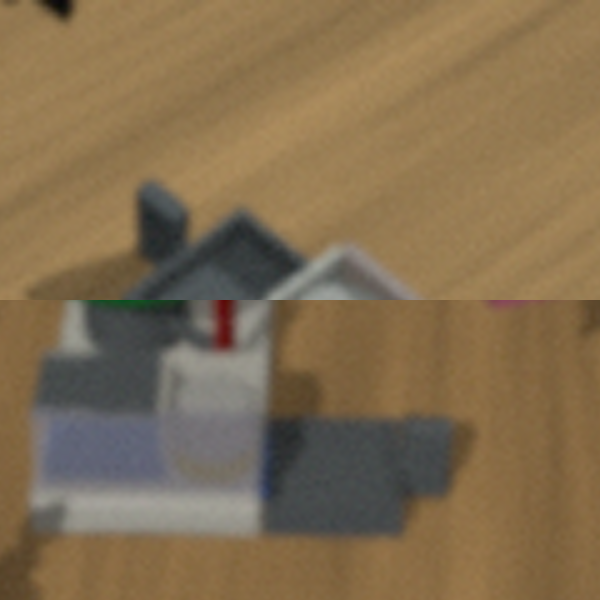

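The tray stands flush and in line: in the lower crop its edge continues the deck's at (262,533). The jaws are free. Next I look at the knob from above with the wrist camera.

Emit:
play_rows([
  [[0.3,0.03,-0.01,0.016,0],[0.3,0.065,-0.03,0.016,0],[0.3,0.1,-0.045,0.016,0],[0.3,0.13,-0.06,0.016,0],[0.3,0.16,-0.075,0.016,0]],
])

```text
time_s: 9.15
tcp_pos: [0.5558, -0.0452, 0.2127]
ee_rot: [[-0.996, -0.086, -0.004], [-0.086, 0.996, -0.001], [0.004, -0.001, -1.0]]
wrist_force: [0.6, 0.4, -0.1]
gripper_width: 0.698
```

Emit:
play_rows([
  [[0.3,0.02,-0.01,0,0],[0.3,0.025,-0.011,0,0],[0.3,0.025,-0.011,0,0],[0.3,0.025,-0.011,0,0],[0.3,0.025,-0.011,0,0]],
])

```text
time_s: 9.57
tcp_pos: [0.5779, -0.0545, 0.2143]
ee_rot: [[-0.996, -0.087, -0.002], [-0.087, 0.996, -0.0], [0.002, 0.0, -1.0]]
wrist_force: [-0.3, 1.1, -0.2]
gripper_width: 0.697
```

```bash
python3 - <<'E'
from h import *
import pickle
s=sense();c=get_calibration("wrist");im=capture("wrist");pickle.dump(c,open("w3.pkl","wb"));cv2.imwrite("pics/w3.png",im)
print(s["time_s"],s["tcp_pos"],s["wrist_force"],c["T"][:3,3])
h=cv2.cvtColor(im,cv2.COLOR_BGR2HSV);m=cv2.inRange(h,(105,120,30),(130,255,255))
n,l,st,ce=cv2.connectedComponentsWithStats(m)
print(st[st[:,4]>80].tolist())
print([np.round(proj("wrist",p,c)) for p in [(.641,-.095,.107),(.595,-.0545,.147)]])
E
```

```text
9.5667 [ 0.5779007  -0.05452165  0.21425093] [-0.27526124  1.13355195 -0.16400061] [ 0.50680381 -0.06158979  0.35920766]
[[0, 0, 640, 480, 305308], [389, 188, 61, 6, 226], [289, 252, 40, 52, 1663]]
[array([257., 321.]), array([315., 291.])]
```

View pics/w3.png

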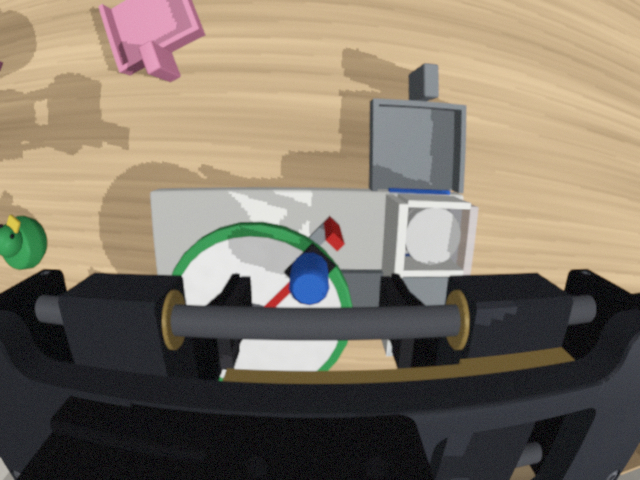

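```bash
python3 - <<'E'
from h import *
import pickle
from scipy.optimize import least_squares
c=pickle.load(open("w3.pkl","rb"));im=cv2.imread("pics/w3.png")
t=np.linspace(0,2*np.pi,73)
def bb(p):
    q=np.array([proj("wrist",(p[0]+.013*np.cos(a),p[1]+.013*np.sin(a),z),c) for z in(.111,.147) for a in t]);return q[:,0].min(),q[:,0].max(),q[:,1].min(),q[:,1].max()
r=least_squares(lambda p:np.array(bb(p))-[288.5,328.5,251.5,303.5],[.595,-.055],x_scale=.01,diff_step=1e-3);print("knob",r.x,r.fun)
h=cv2.cvtColor(im,cv2.COLOR_BGR2HSV);m=cv2.inRange(h,(55,80,40),(85,255,255))
n,l,st,ce=cv2.connectedComponentsWithStats(m)
P=[]
for i in range(1,n):
    x,y,w,hh,a=st[i]
    if a>60: print(st[i].tolist())
# outer edge: along rays from hub pixel outward, last green
hub=np.array([257,321.])
for d in np.arange(185,352,3):
    e=np.array([np.cos(np.radians(d)),np.sin(np.radians(d))])
    g=[k for k in np.arange(60,125,.5) if m[tuple(np.round((hub+k*e)[::-1]).astype(int))]]
    if len(g)>8: P.append(onz("wrist",*(hub+max(g)*e),.104,c)[:2])
P=np.array(P);r=least_squares(lambda p:np.hypot(*(P-p[:2]).T)-.075,[.64,-.095],loss="soft_l1",f_scale=.001);print("wheel",len(P),r.x,np.round(r.fun*1e3,1))
r=least_squares(lambda p:np.hypot(*(P-p[:2]).T)-p[2],[.64,-.095,.075],loss="soft_l1",f_scale=.001);print(r.x)
E
```

```text
knob [ 0.59241207 -0.05858957] [-1.14467645  1.13575165 -1.95980237  1.9264454 ]
[0, 217, 46, 52, 1786]
[172, 223, 162, 54, 1956]
[329, 264, 24, 44, 505]
[319, 340, 28, 31, 272]
wheel 42 [ 0.64036258 -0.09547595] [-0.4 -0.4 -0.8 -1.1 -1.  -0.8 -0.9 -0.6 -0.6 -0.6 -0.5 -0.  -0.3  0.3
  0.1 -0.1  0.8  1.   0.5  0.3  0.5  0.6  0.1  0.5  0.7  0.8  0.5  0.2
  0.2  0.2  0.6  0.2  0.1 -0.6  0.1 -1.1 -0.5 -0.5 -1.3 -1.7 -2.  -1.9]
[ 0.63753143 -0.09538708  0.07261212]
```

The wrist view shows the tray square to the front and centred below the tower. The knob is at (309,278). The fits give knob (0.5925, -0.0585) and axle (0.640, -0.0955), 60.5 mm apart, which agrees with the stated 60. Descending on the knob and closing.

Emit:
play_rows([
  [[0.3,0.014,-0.004,-0.02,0],[0.3,0.014,-0.004,-0.045,0],[0.3,0.014,-0.004,-0.065,0],[0.3,0.014,-0.004,-0.078,0],[0.3,0.014,-0.004,-0.084,0]],
])

```text
time_s: 10.03
tcp_pos: [0.5909, -0.0583, 0.1294]
ee_rot: [[-0.996, -0.087, -0.003], [-0.087, 0.996, -0.0], [0.003, 0.0, -1.0]]
wrist_force: [-0.3, 0.9, 0.8]
gripper_width: 0.701
```

Emit:
play_rows([
  [[0.5,0,0,0,0],[0.6,0,0,0,0],[0.6,0,0,0,0],[0.6,0,0,0,0],[0.6,0,0,0,0]],
])

```text
time_s: 10.45
tcp_pos: [0.5933, -0.0587, 0.1322]
ee_rot: [[-0.996, -0.087, 0.002], [-0.087, 0.996, 0.0], [-0.002, 0.0, -1.0]]
wrist_force: [-0.6, -0.1, -0.4]
gripper_width: 0.434
```

Emit:
play_rows([
  [[0.64,0,0,0,0],[0.68,0,0,0,0],[0.8,0,0,0,0],[0.8,0,0,0,0],[0.8,0,0,0,0]],
])

```text
time_s: 10.87
tcp_pos: [0.5929, -0.0583, 0.1313]
ee_rot: [[-0.996, -0.087, 0.0], [-0.087, 0.996, 0.001], [-0.0, 0.001, -1.0]]
wrist_force: [-1.4, 3.8, 2.5]
gripper_width: 0.288
```

Emit:
play_rows([
  [[0.8,0,0,0,0],[0.8,0,0,0,0],[0.8,0,0,0,0],[0.8,0,0,0,0],[0.8,0,0,0,0]],
])

```text
time_s: 11.28
tcp_pos: [0.593, -0.0585, 0.1313]
ee_rot: [[-0.996, -0.087, 0.001], [-0.087, 0.996, 0.0], [-0.001, 0.0, -1.0]]
wrist_force: [-1.9, 5.0, 2.3]
gripper_width: 0.292
```

The knob is held (opening 0.29, about 25 mm), and the radial force of about 4.6 N means about 0.9 mm of slide. I'll lead it in short arcs and refit the centre from the force after each one.

```bash
cat > step.py <<'E'
# usage: step.py cmdx cmdy end_deg(from start) nrows ; logs sense, refits centre, prints next shifts (mm)
from h import *
import sys,json,os
from scipy.optimize import least_squares
cmd=np.array([float(v) for v in sys.argv[1:3]]);end=float(sys.argv[3]);n=int(sys.argv[4])
s=sense();p=s["tcp_pos"][:2];f=s["wrist_force"]
L=json.load(open("log.json")) if os.path.exists("log.json") else []
L.append([*p,*f[:2]]);json.dump(L,open("log.json","w"));A=np.array(L)
C0=np.array([.640,-.0951])
def res(c):
    d=A[:,:2]-c;r=np.hypot(*d.T);fr=(A[:,2:]*d).sum(1)/r
    return np.r_[(r-.060+fr/5000)/.0004,(c-C0)/.0015]
C=least_squares(res,C0,x_scale=.001).x
ang=lambda q:np.degrees(np.arctan2(q[1]-C[1],q[0]-C[0]))
th0=ang(A[0,:2]);turned=(th0-ang(p))%360
if turned>350 and len(L)<5: turned-=360
e=(p-C)/np.hypot(*(p-C));fr=f[:2]@e
print("t",s["time_s"],"C",np.round(C,4),"th0",round(th0,1),"turned",round(turned,2),"r",round(np.hypot(*(p-C))*1e3,2),"Fr",round(fr,1),"Ft_cw",round(f[:2]@[e[1],-e[0]],1),"Fz",round(f[2],1),"lag",np.round((cmd-p)*1e3,1))
b=cmd-p if len(L)>0 else 0
b=np.clip(b,-.002,.002)*0.0
for k in range(1,n+1):
    a=np.radians(th0-(turned+(end-turned)*k/n));q=C+.06*np.array([np.cos(a),np.sin(a)])+b
    print(np.round((q-cmd)*1e3,1).tolist(),end=" ")
print("-> cmd",np.round(q,4))
E
python3 step.py .5924 -.0589 15 4
```

```text
t 11.2833 C [ 0.6396 -0.0948] th0 142.0 turned 0.0 r 59.11 Fr 4.6 Ft_cw 2.8 Fz 2.3 lag [-0.6 -0.4]
[2.4, 4.0] [5.1, 6.9] [8.0, 9.5] [11.1, 12.0] -> cmd [ 0.6035 -0.0469]
```

Emit:
play_rows([
  [[0.8,0.0024,0.004,0,0],[0.8,0.0051,0.0069,0,0],[0.8,0.008,0.0095,0,0],[0.8,0.0111,0.012,0,0],[0.8,0.0111,0.012,0,0]],
])

```text
time_s: 11.7
tcp_pos: [0.6042, -0.047, 0.1313]
ee_rot: [[-0.996, -0.087, -0.0], [-0.087, 0.996, -0.001], [0.0, -0.001, -1.0]]
wrist_force: [-3.5, -0.1, 5.9]
gripper_width: 0.289
```

```bash
python3 step.py .6035 -.0469 37 4
```

```text
t 11.7 C [ 0.6396 -0.0949] th0 141.9 turned 15.52 r 59.56 Fr 2.0 Ft_cw -2.8 Fz 5.9 lag [-0.7  0.1]
[5.2, 3.4] [10.1, 6.0] [15.3, 8.2] [20.6, 9.9] -> cmd [ 0.6241 -0.037 ]
```

Emit:
play_rows([
  [[0.8,0.0052,0.0034,0.0003,0],[0.8,0.0101,0.006,0.0005,0],[0.8,0.0153,0.0082,0.0005,0],[0.8,0.0206,0.0099,0.0005,0],[0.8,0.0206,0.0099,0.0005,0]],
])

```text
time_s: 12.12
tcp_pos: [0.626, -0.0367, 0.1313]
ee_rot: [[-0.996, -0.087, 0.001], [-0.087, 0.996, -0.0], [-0.001, -0.0, -1.0]]
wrist_force: [-1.4, -1.1, 2.5]
gripper_width: 0.292
```

```bash
python3 step.py .6241 -.037 63 4
```

```text
t 12.1167 C [ 0.6393 -0.0952] th0 141.5 turned 38.71 r 60.07 Fr -0.7 Ft_cw -1.6 Fz 2.5 lag [-1.9 -0.3]
[8.2, 1.4] [14.5, 1.8] [20.9, 1.5] [27.1, 0.6] -> cmd [ 0.6512 -0.0364]
```

Emit:
play_rows([
  [[0.8,0.0075,0.0014,0,0],[0.8,0.0145,0.0018,0,0],[0.8,0.0209,0.0015,0,0],[0.8,0.0271,0.0006,0,0],[0.8,0.0271,0.0006,0,0]],
])

```text
time_s: 12.53
tcp_pos: [0.6532, -0.0366, 0.1313]
ee_rot: [[-0.996, -0.087, 0.002], [-0.087, 0.996, -0.0], [-0.002, -0.0, -1.0]]
wrist_force: [-2.4, -3.0, 0.9]
gripper_width: 0.291
```

```bash
python3 step.py .6512 -.0364 88 4
```

```text
t 12.5333 C [ 0.6391 -0.0954] th0 141.2 turned 64.7 r 60.56 Fr -3.5 Ft_cw -1.6 Fz 0.9 lag [-2.   0.2]
[7.7, -2.4] [13.3, -4.7] [18.7, -7.6] [23.8, -11.0] -> cmd [ 0.675  -0.0474]
```

Emit:
play_rows([
  [[0.8,0.0072,-0.0022,0,0],[0.8,0.0133,-0.0047,0,0],[0.8,0.0187,-0.0076,0,0],[0.8,0.0238,-0.011,0,0],[0.8,0.0238,-0.011,0,0]],
])

```text
time_s: 12.95
tcp_pos: [0.6766, -0.0479, 0.1313]
ee_rot: [[-0.996, -0.086, 0.001], [-0.086, 0.996, -0.0], [-0.001, -0.0, -1.0]]
wrist_force: [-3.0, -0.9, 1.5]
gripper_width: 0.294
```

```bash
python3 step.py .675 -.0474 114 4
```

```text
t 12.95 C [ 0.6391 -0.0954] th0 141.3 turned 89.48 r 60.55 Fr -2.5 Ft_cw -1.8 Fz 1.5 lag [-1.6  0.5]
[6.0, -5.1] [10.4, -9.8] [14.2, -15.0] [17.4, -20.5] -> cmd [ 0.6924 -0.0679]
```

Emit:
play_rows([
  [[0.8,0.0058,-0.0051,0,0],[0.8,0.0104,-0.0098,0,0],[0.8,0.0142,-0.015,0,0],[0.8,0.0174,-0.0205,0,0],[0.8,0.0174,-0.0205,0,0]],
])

```text
time_s: 13.37
tcp_pos: [0.6933, -0.0683, 0.1314]
ee_rot: [[-0.996, -0.086, 0.001], [-0.086, 0.996, 0.0], [-0.001, 0.0, -1.0]]
wrist_force: [-2.4, -0.7, 1.6]
gripper_width: 0.286
```

```bash
python3 step.py .6924 -.0679 140 4
```

```text
t 13.3667 C [ 0.6392 -0.0954] th0 141.3 turned 114.72 r 60.58 Fr -2.4 Ft_cw -0.5 Fz 1.6 lag [-0.9  0.4]
[3.0, -6.7] [5.0, -13.0] [6.2, -19.5] [6.7, -26.1] -> cmd [ 0.6991 -0.094 ]
```

Emit:
play_rows([
  [[0.8,0.0028,-0.0067,0,0],[0.8,0.0048,-0.013,0,0],[0.8,0.006,-0.0195,0,0],[0.8,0.0065,-0.0261,0,0],[0.8,0.0065,-0.0261,0,0]],
])

```text
time_s: 13.78
tcp_pos: [0.6996, -0.0941, 0.1314]
ee_rot: [[-0.996, -0.086, 0.001], [-0.086, 0.996, 0.001], [-0.001, 0.0, -1.0]]
wrist_force: [-2.4, 0.9, 0.5]
gripper_width: 0.287
```

```bash
python3 step.py .6989 -.094 166 4
```

```text
t 13.7833 C [ 0.6392 -0.0954] th0 141.3 turned 140.06 r 60.49 Fr -2.3 Ft_cw -1.0 Fz 0.5 lag [-0.7  0.1]
[0.0, -6.9] [-1.0, -13.6] [-2.7, -20.1] [-5.2, -26.5] -> cmd [ 0.6937 -0.1205]
```

Emit:
play_rows([
  [[0.8,-0.0001,-0.0069,0,0],[0.8,-0.0012,-0.0136,0,0],[0.8,-0.0029,-0.0201,0,0],[0.8,-0.0054,-0.0265,0,0],[0.8,-0.0054,-0.0265,0,0]],
])

```text
time_s: 14.2
tcp_pos: [0.694, -0.1208, 0.1314]
ee_rot: [[-0.996, -0.086, 0.001], [-0.086, 0.996, 0.0], [-0.001, 0.0, -1.0]]
wrist_force: [-1.3, 2.9, 0.6]
gripper_width: 0.286
```

```bash
python3 step.py .6935 -.1205 192 4
```

```text
t 14.2 C [ 0.6392 -0.0954] th0 141.3 turned 166.19 r 60.44 Fr -2.4 Ft_cw -2.1 Fz 0.6 lag [-0.5  0.3]
[-3.1, -6.1] [-6.9, -11.7] [-11.3, -16.8] [-16.3, -21.3] -> cmd [ 0.6772 -0.1418]
```

Emit:
play_rows([
  [[0.8,-0.0033,-0.0059,0,0],[0.8,-0.0071,-0.0114,0,0],[0.8,-0.0115,-0.0165,0,0],[0.8,-0.0165,-0.021,0,0],[0.8,-0.0165,-0.021,0,0]],
])

```text
time_s: 14.62
tcp_pos: [0.6766, -0.1425, 0.1314]
ee_rot: [[-0.996, -0.086, -0.0], [-0.086, 0.996, -0.0], [0.0, -0.0, -1.0]]
wrist_force: [0.7, 2.7, -1.7]
gripper_width: 0.289
```

```bash
python3 step.py .677 -.1415 218 4
```

```text
t 14.6167 C [ 0.6391 -0.0954] th0 141.3 turned 192.84 r 60.19 Fr -1.7 Ft_cw -2.2 Fz -1.7 lag [0.4 1. ]
[-5.9, -4.6] [-11.6, -7.8] [-17.7, -10.4] [-24.0, -12.3] -> cmd [ 0.653  -0.1538]
```

Emit:
play_rows([
  [[0.8,-0.0059,-0.0044,0,0],[0.8,-0.0116,-0.0076,0,0],[0.8,-0.0177,-0.0102,0,0],[0.8,-0.024,-0.0121,0,0],[0.8,-0.024,-0.0121,0,0]],
])

```text
time_s: 15.03
tcp_pos: [0.6519, -0.1542, 0.1314]
ee_rot: [[-0.996, -0.086, -0.002], [-0.086, 0.996, -0.0], [0.002, -0.0, -1.0]]
wrist_force: [0.7, 1.4, -2.5]
gripper_width: 0.29
```

```bash
python3 step.py .653 -.1536 244 4
```

```text
t 15.0333 C [ 0.6391 -0.0954] th0 141.3 turned 219.14 r 60.22 Fr -1.2 Ft_cw -1.0 Fz -2.5 lag [1.1 0.6]
[-7.6, -1.4] [-14.1, -1.8] [-20.6, -1.4] [-27.0, -0.3] -> cmd [ 0.626  -0.1539]
```

Emit:
play_rows([
  [[0.8,-0.0074,-0.0014,0,0],[0.8,-0.0141,-0.0018,0,0],[0.8,-0.0206,-0.0014,0,0],[0.8,-0.027,-0.0003,0,0],[0.8,-0.027,-0.0003,0,0]],
])

```text
time_s: 15.45
tcp_pos: [0.6245, -0.1539, 0.1314]
ee_rot: [[-0.996, -0.086, -0.003], [-0.086, 0.996, 0.0], [0.003, 0.0, -1.0]]
wrist_force: [1.8, 0.8, -3.6]
gripper_width: 0.288
```

```bash
python3 step.py .626 -.1539 270 4
```

```text
t 15.45 C [ 0.6391 -0.0954] th0 141.3 turned 245.33 r 60.32 Fr -1.2 Ft_cw -1.6 Fz -3.6 lag [1.5 0. ]
[-7.6, 2.2] [-13.5, 4.8] [-19.1, 7.9] [-24.4, 11.7] -> cmd [ 0.6016 -0.1422]
```

Emit:
play_rows([
  [[0.8,-0.0073,0.0022,-0.0003,0],[0.8,-0.0135,0.0048,-0.0005,0],[0.8,-0.0191,0.0079,-0.0005,0],[0.8,-0.0244,0.0117,-0.0005,0],[0.8,-0.0244,0.0117,-0.0005,0]],
])

```text
time_s: 15.87
tcp_pos: [0.6006, -0.1417, 0.1314]
ee_rot: [[-0.996, -0.087, -0.002], [-0.087, 0.996, 0.0], [0.002, 0.0, -1.0]]
wrist_force: [0.4, -0.3, -1.8]
gripper_width: 0.289
```

```bash
python3 step.py .6016 -.1422 296 4
```

```text
t 15.8667 C [ 0.6391 -0.0954] th0 141.3 turned 271.08 r 60.21 Fr -0.0 Ft_cw -0.5 Fz -1.8 lag [ 1.  -0.5]
[-5.7, 5.1] [-10.0, 10.1] [-13.7, 15.4] [-16.8, 21.2] -> cmd [ 0.5848 -0.121 ]
```

Emit:
play_rows([
  [[0.8,-0.0055,0.0051,0,0],[0.8,-0.01,0.0101,0,0],[0.8,-0.0137,0.0154,0,0],[0.8,-0.0168,0.0212,0,0],[0.8,-0.0168,0.0212,0,0]],
])

```text
time_s: 16.28
tcp_pos: [0.5842, -0.1199, 0.1314]
ee_rot: [[-0.996, -0.087, -0.001], [-0.087, 0.996, 0.0], [0.001, 0.001, -1.0]]
wrist_force: [0.8, 0.8, -0.3]
gripper_width: 0.286
```

```bash
python3 step.py .5848 -.121 322 4
```

```text
t 16.2833 C [ 0.6391 -0.0954] th0 141.3 turned 297.26 r 60.13 Fr -1.1 Ft_cw 0.4 Fz -0.3 lag [ 0.6 -1.1]
[-2.8, 7.2] [-4.4, 13.5] [-5.4, 19.9] [-5.7, 26.3] -> cmd [ 0.5791 -0.0947]
```

Emit:
play_rows([
  [[0.8,-0.0028,0.007,0,0],[0.8,-0.0044,0.0135,0,0],[0.8,-0.0054,0.0199,0,0],[0.8,-0.0057,0.0263,0,0],[0.8,-0.0057,0.0263,0,0]],
])

```text
time_s: 16.7
tcp_pos: [0.5792, -0.0933, 0.1313]
ee_rot: [[-0.996, -0.088, -0.0], [-0.088, 0.996, 0.001], [0.0, 0.001, -1.0]]
wrist_force: [0.2, 0.6, 1.9]
gripper_width: 0.291
```

```bash
python3 step.py .5791 -.0947 348 4
```

```text
t 16.7 C [ 0.6391 -0.0954] th0 141.3 turned 323.33 r 59.93 Fr -0.1 Ft_cw 0.6 Fz 1.9 lag [-0.1 -1.4]
[0.6, 7.9] [1.9, 14.2] [3.8, 20.3] [6.4, 26.3] -> cmd [ 0.5855 -0.0684]
```

Emit:
play_rows([
  [[0.8,0.0006,0.0076,0,0],[0.8,0.0019,0.0142,0,0],[0.8,0.0038,0.0203,0,0],[0.8,0.0064,0.0263,0,0],[0.8,0.0064,0.0263,0,0]],
])

```text
time_s: 17.12
tcp_pos: [0.5865, -0.067, 0.1313]
ee_rot: [[-0.996, -0.088, 0.001], [-0.088, 0.996, 0.001], [-0.001, 0.001, -1.0]]
wrist_force: [-1.3, 1.1, 3.5]
gripper_width: 0.285
```

```bash
python3 step.py .5855 -.0684 359.5 4
```

```text
t 17.1167 C [ 0.6391 -0.0954] th0 141.3 turned 349.66 r 59.8 Fr 1.7 Ft_cw 0.4 Fz 3.5 lag [-1.  -1.4]
[2.1, 3.8] [3.5, 5.9] [4.9, 8.1] [6.5, 10.1] -> cmd [ 0.592  -0.0583]
```

Emit:
play_rows([
  [[0.8,0.0018,0.003,0,0],[0.8,0.0034,0.0055,0,0],[0.8,0.005,0.0078,0,0],[0.8,0.005,0.0078,0,0],[0.8,0.005,0.0078,0,0]],
])

```text
time_s: 17.53
tcp_pos: [0.5911, -0.0601, 0.1312]
ee_rot: [[-0.996, -0.087, 0.0], [-0.087, 0.996, 0.001], [-0.0, 0.001, -1.0]]
wrist_force: [-1.9, -0.0, 4.6]
gripper_width: 0.286
```

```bash
python3 step.py .5905 -.0606 360 2; python3 - <<'E'
from h import *
import pickle
s=sense();c=get_calibration("wrist");im=capture("wrist");pickle.dump(c,open("w4.pkl","wb"));cv2.imwrite("pics/w4.png",im)
a=cv2.resize(capture("side")[195:255,270:350],(800,600),interpolation=cv2.INTER_CUBIC);cv2.imwrite("pics/c5.png",a)
E
```

```text
t 17.5333 C [ 0.6391 -0.0954] th0 141.3 turned 357.63 r 59.65 Fr 1.5 Ft_cw -1.2 Fz 4.6 lag [-0.6 -0.5]
[1.0, 1.7] [1.8, 2.7] -> cmd [ 0.5923 -0.0579]
```

Emit:
play_rows([
  [[0.8,0.0007,0.001,0,0],[0.8,0.0014,0.0019,0,0],[0.8,0.0014,0.0019,0,0],[0.8,0.0014,0.0019,0,0],[0.8,0.0014,0.0019,0,0]],
])

```text
time_s: 18.05
tcp_pos: [0.5921, -0.0586, 0.1312]
ee_rot: [[-0.996, -0.087, -0.0], [-0.087, 0.996, 0.0], [0.0, 0.0, -1.0]]
wrist_force: [-3.3, -1.3, 5.8]
gripper_width: 0.289
```

```bash
python3 step.py .5919 -.0587 360 2
```

```text
t 18.05 C [ 0.6391 -0.0954] th0 141.3 turned 359.35 r 59.67 Fr 1.8 Ft_cw -3.1 Fz 5.8 lag [-0.2 -0.1]
[0.2, 0.6] [0.4, 0.8] -> cmd [ 0.5923 -0.0579]
```

Emit:
play_rows([
  [[0.8,0.0003,0.0005,0,0],[0.8,0.0004,0.0006,0,0],[0.8,0.0004,0.0006,0,0],[0.8,0.0004,0.0006,0,0],[0.8,0.0004,0.0006,0,0]],
])

```text
time_s: 18.47
tcp_pos: [0.5924, -0.0582, 0.1313]
ee_rot: [[-0.996, -0.087, -0.001], [-0.087, 0.996, -0.0], [0.001, -0.0, -1.0]]
wrist_force: [-3.5, -1.8, 5.2]
gripper_width: 0.284
```

```bash
python3 step.py .5923 -.0581 360 1
```

```text
t 18.4667 C [ 0.6391 -0.0954] th0 141.3 turned 359.86 r 59.7 Fr 1.6 Ft_cw -3.6 Fz 5.2 lag [-0.1  0.1]
[-0.0, 0.2] -> cmd [ 0.5923 -0.0579]
```

Emit:
play_rows([
  [[0.3,0,0,0,0],[0.3,0,0,0,0],[0.3,0,0,0,0],[0.3,0,0,0,0],[0.3,0,0,0,0]],
])

```text
time_s: 18.88
tcp_pos: [0.5929, -0.0578, 0.1307]
ee_rot: [[-0.996, -0.087, -0.0], [-0.087, 0.996, 0.0], [0.0, 0.0, -1.0]]
wrist_force: [-0.6, -0.6, -0.6]
gripper_width: 0.583
```

Emit:
play_rows([
  [[0.3,0,0,0,0],[0.3,0,0,0.01,0],[0.3,0,0,0.03,0],[0.3,0,0,0.05,0],[0.3,0,0,0.07,0]],
])

```text
time_s: 19.3
tcp_pos: [0.5928, -0.0581, 0.2026]
ee_rot: [[-0.996, -0.087, 0.0], [-0.087, 0.996, -0.0], [-0.0, -0.0, -1.0]]
wrist_force: [-0.0, 0.3, 0.8]
gripper_width: 0.697
```

Emit:
play_rows([
  [[0.3,-0.007,0.002,0.013,0],[0.3,-0.014,0.004,0.013,0],[0.3,-0.014,0.004,0.013,0],[0.3,-0.014,0.004,0.013,0],[0.3,-0.014,0.004,0.013,0]],
])

```text
time_s: 19.72
tcp_pos: [0.5778, -0.054, 0.2129]
ee_rot: [[-0.996, -0.087, -0.002], [-0.087, 0.996, -0.0], [0.002, 0.0, -1.0]]
wrist_force: [-0.0, 0.4, -0.2]
gripper_width: 0.702
```

```bash
cat > kf.py <<'E'
from h import *
import pickle,sys
from scipy.optimize import least_squares
t=np.linspace(0,2*np.pi,73)
def fit(n):
    c=pickle.load(open(n+".pkl","rb"));im=cv2.imread(f"pics/{n}.png")
    h=cv2.cvtColor(im,cv2.COLOR_BGR2HSV);m=cv2.inRange(h,(105,120,30),(130,255,255));m[:235]=0
    k,l,st,ce=cv2.connectedComponentsWithStats(m);i=1+st[1:,4].argmax();x,y,w,hh,a=st[i]
    def bb(p):
        q=np.array([proj("wrist",(p[0]+.013*np.cos(a),p[1]+.013*np.sin(a),z),c) for z in(.111,.147) for a in t]);return q[:,0].min(),q[:,0].max(),q[:,1].min(),q[:,1].max()
    r=least_squares(lambda p:np.array(bb(p))-[x-.5,x+w-.5,y-.5,y+hh-.5],[.595,-.055],x_scale=.01,diff_step=1e-3)
    C=np.array([.6394,-.0954]);d=r.x-C
    print(n,st[i].tolist(),np.round(r.x,4),"ang",np.degrees(np.arctan2(d[1],d[0])),"r",np.hypot(*d))
    # stripe pixels
    red=cv2.inRange(h,(0,140,60),(8,255,255))|cv2.inRange(h,(172,140,60),(180,255,255))
    k,l,st,ce=cv2.connectedComponentsWithStats(red)
    for i in range(1,k):
        if st[i,4]>15:
            v,u=np.nonzero(l==i);p=np.array([onz("wrist",a,b,.1065,c)[:2] for a,b in zip(u,v)]);q=p-p.mean(0);ev=np.linalg.svd(q)[2][0]
            print(" red",st[i].tolist(),np.round(p.mean(0),4),"line",round(np.degrees(np.arctan2(ev[1],ev[0]))%180,1), "ang of mean",round(np.degrees(np.arctan2(*(p.mean(0)-C)[::-1])),1))
if __name__=="__main__":
    s=sense();c=get_calibration("wrist");cv2.imwrite("pics/w5.png",capture("wrist"));pickle.dump(c,open("w5.pkl","wb"))
    print(s["tcp_pos"],s["wrist_force"],s["gripper_width"]);fit("w3");fit("w5")
E
python3 kf.py
```

```text
[ 0.57783738 -0.05397469  0.21287079] [-0.03368136  0.42659538 -0.23088016] 0.7022103128870751
w3 [289, 252, 40, 52, 1663] [ 0.5924 -0.0586] ang 141.92478816679136 r 0.059689808641995135
 red [324, 218, 20, 32, 379] [ 0.5679 -0.044 ] line 24.9 ang of mean 144.3
 red [265, 284, 24, 24, 190] [ 0.6199 -0.0799] line 140.9 ang of mean 141.6
w5 [287, 252, 40, 52, 1681] [ 0.5919 -0.0593] ang 142.76998258038577 r 0.059686418833028915
 red [324, 218, 19, 33, 384] [ 0.5678 -0.044 ] line 24.2 ang of mean 144.3
 red [265, 285, 23, 23, 168] [ 0.6192 -0.0798] line 142.4 ang of mean 142.3
```

View pics/w5.png

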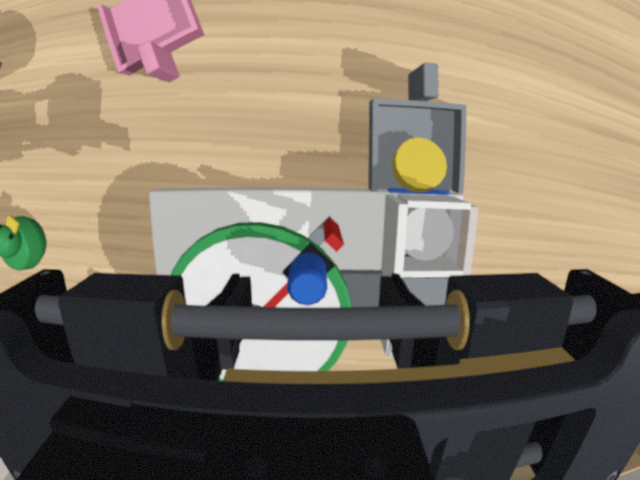

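The view shows the yellow tablet lying inside the tray at (420,165), with the tray still square and flush and the white tablets in the tower. The stripe is back at the pointer to within about 1°. The gripper is clear, so I hand in.

```bash
python3 -c "
from station import *
print(sense()['time_s']); print(finish_job())"
```

```text
19.7667
the job is handed in; nothing more can be done
None
```

The job is done and handed in at 19.8 s: the tray is under the outlet, the wheel has made one turn, and one yellow tablet lies in the tray.

- **Tray:** I carried the grey tray to the outlet and pushed it flush against the front with about 6 N. The side and wrist views showed it square to the front and centred.
- **Wheel:** I led the knob clockwise in short arcs, correcting the path from the force readings. The largest radial force I read was about 4.6 N, while closing on the knob, which is about 0.9 mm of slide. During the turn it was at most 3.5 N.
- **Final checks:**
  - The last wrist view shows the yellow tablet lying in the tray and a white tablet still in the tower.
  - The tray is where I left it, and the jaws are open and clear of the knob, with no contact force.
- **Disagreement:** the arm's position gave 359.9° of turn, but the before and after pictures put the wheel about 0.7° to 1.5° short. I left it there because regrasping risked starting a second tablet.

I did not compare the bystanders' positions with the start. The arm was never brought down onto them. I viewed 10 pictures.

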